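# Let the dowel into the offcut bin and close its lid softly

### The arm

A 6-joint arm with a two-finger parallel gripper is mounted at the origin on a cart in front of the work surface, level with it; the furniture and walls round the work are solid. World frame = base frame: x ahead of the robot, y to its left, z up, the work surface at z = 0. Lengths are in mm, angles in rad, forces in N, time in s.
With the tool pointing down it reaches from about 350 to 975 mm from the base axis. Payload 7.1 kg.
Tool frame: the origin (TCP) lies midway between the tips of the shut fingers; the grasp point (between the pads) lies 19 mm behind it (ctrl.grip_depth is the distance from the TCP to the grasp point, in mm); z points along the fingers, y is the line along which they close (so a half turn about z gives the same grasp; the last joint's range is limited). The gripper opens to 88 mm and grips with 3 to 60 N. Pads are 20 mm wide; open, the fingers measure 115 mm over their backs; the gripper's body (75 mm by 178 mm) begins 61 mm behind the grasp point.
Start: joints at [-1.351, 0.423, 1.63, -0, 1.089, -0.019], TCP at [147.855, -607.243, 222.675] pointing down, gripper open.
Joint ranges: [-3, 3], [-0.9, 2.11], [0.09, 2.58], [-1.31, 4.45], [0.11, 2.69], [-2.54, 2.54]. Speed limits (rad/s): [2.39, 2.39, 3.01, 3.14, 3.14, 3.14].

### API

Orientations are given as a rotation vector (axis times angle).
In Python, from workcell import ctrl, cams gives the robot as it stands.
- The arm moves only by the tool move_arm, never from a script. Its argument "steps" is a list of rows, each a list of 3 entries, a list of its own where there are three numbers: the shift along the tool's x, y, z in units of 25 mm (1.0 is 25 mm), then the turn about the tool's z in units of 5 degrees (1.0 is 5 degrees), then the closure, from 0 (fully open) to 1 (shut). A call has 1 to 20 rows; each row shifts and turns the commanded pose from where the row before left it, along the tool's axes as they then stand; what a row does not reach is not made up. A row lasts 1/12 s, in which the tool goes at most 41.7 mm and 7.16 degrees, less where a joint would pass 70% of its speed; a pose out of reach is approached as far as the arm can. A call is refused whole if a number of a shift passes 1 or a number of a turn 1, either way. A call with a gripper value outside its range is refused whole. The fingers move at their own pace and stop on an object; the grip force is fixed at half the most. Time passes only in rows, so rows that do not move let the fingers close. It gives the time, the measured TCP pose, the force, the opening and the grip force at its end, in the units of the state.
- ctrl.get_obs(): the state, without advancing time (a new reading comes with each control period).
- cams.get_image(name): name is "side" or "top" or "wrist"; returns a dict with "image" (480x640x3 uint8, red, green, blue), "camera_matrix" (3x3 intrinsics, pixels), "xyz" and "rotation" of the camera in the world; the wrist camera has in their place "mount" (4x4, takes a point from camera to tool coordinates, whose origin is the TCP and whose axes are the flange's). Camera axes: x right, y down, z forward; pixel columns grow to the right and rows downward; lengths in mm; the calibration is good to about 2 mm. The wrist camera is an equidistant fisheye: a pixel r from the principal point sees the ray r / f radians off the axis. A picture is of the moment at which its call begins: read the wrist's pose just before it. There is no depth.
- ctrl.close_job(): hands the job in; it is judged then, once.
Trained networks look in the newest picture that a camera, given by its name, has taken for a name from the list of things; names that differ only in an ending like _2 or _b are one class to them, and where a whole thing is asked for, a point or a joint stands for the part that bears it (a point fixed in the world has none). Each returns a list of dicts, best first, with "p" (0 to 1); they miss things now and then, are a little off and sometimes report something else, mostly with a low value. They report only what shows in the picture. A call takes as long as a camera call. They do not tell look-alikes from the thing itself.
- cams.boxes_of(camera, thing): "rect" ([centre column, centre row, width, height] in pixels, round what is visible of it).
- cams.cut_out(camera, thing): "pixels" (480x640 bool, what is visible of it) and "rect" ([centre column, centre row, width, height] in pixels, round what is visible of it).
The state is a dict: "t": time; "qpos": joint angles; "qvel": joint speeds; "joint_torque": joint torques, N m; "ee_pos": TCP position; "orientation": TCP orientation; "ft_force": force on the tool from outside, world axes, zero at the start; "moment": the same for the moment, N m; "width": finger opening in mm; "grasp_force": force on a finger pad.
Only numpy, scipy, OpenCV 4.12 (cv2) and the standard library are available. Lean on these libraries where they do the work, as an engineer would, in place of code of your own. Each camera call takes 0.05 s, during which the arm holds its last target. There are 200 camera calls.

### The job

Press the red lever pad of the green offcut bin all the way down so that its yellow lid swings up and the dowel waiting on the chute rolls in, and keep it open until the dowel lies in the bin. Then ease the lever back up, taking two seconds or more, so that the lid goes fully shut without slamming, and take the hand away. Do not force the lever against its stop. Work only by pressing the lever: do not touch the lid or the dowel, do not pick anything up, and leave the other things where they are.

Things in the scene. Friction and masses are not known exactly. Their poses are not given: they have to be found in the camera images.
- offcut_bin: green steel bin, 140 (x) x 160 (y) x 120 mm high, fixed on a plywood plinth 12 to 60 mm high; origin at the centre of its underside (the plinth's top), z up. Lever on its front (-x). A 17-degree aluminium chute comes down to its left (+y) rim from y = +185, z = 185 mm. Position, height and yaw vary; lever, lid and chute go with it. The lid hinges along its right rim (y = -80, z = 125 mm).
- lever_pad (a point): centre of the top of the lever's red pad, 36 (bin's x) x 46 mm (y), 13 mm thick; at rest 202 mm in front (-x) of the bin's centre and 120 mm above its underside, its front edge tipped up 0.175 rad. It moves with the lever, 0.12 m from the pivot (bin frame x = -85, z = 90 mm): about 42 mm straight down over the full stroke, shifting 3 mm at most sideways. 60 mm free on either side.
- lever: the lever: steel arm 16 mm wide and 7 mm thick with the red pad on its end; origin on its pivot, axes as the bin's when at rest. Pressing on past its stop builds force quickly.
- lever_pivot (a joint): angle of the lever: 0 at rest (up), grows as the pad is pressed down, stop at 0.36 rad. The lid's weight and a return spring push it back up: pressing takes about 4 to 8 N at the pad, all the way; the stop is a rubber buffer. It does not latch; let go, it flies up and the lid slams.
- lid_hinge (a joint): angle of the lid: 0 shut, grows as it opens, 1.03 rad at the lever's stop; always 2.86 times the lever's angle. Let go, it falls at many rad/s.
- lid: yellow lid, a cover 146 x 164 mm and 42 mm high; origin on its hinge line at the right rim of the bin, its y to the free edge. Shut, its free left wall (down to the rim) holds back the dowel. Open, it stands up to about 0.3 m above the bin's underside.
- dowel: pale wooden dowel offcut, 30 mm diameter, 80 mm long, about 50 g, lying along the bin's x on the chute against the lid; it turns as it rolls. It starts to roll by itself once the lid has risen 0.1 to 0.2 rad and then lies in the bin within about a second.
- dowel_center (a point): middle of the dowel; at the start about 144 mm above the bin's underside and 101 mm to the left (+y) of the bin's centre. In the bin it lies 15 to 60 mm above the bin's underside.
- tape_measure: yellow and black tape measure, 38 x 83 x 64 mm high, loose near the front edge of the bench, just right of the vise; origin under its centre. Leave alone.
- torch: black torch, 34 x 120 x 34 mm, loose near the front edge of the bench, farther right; origin under its centre. Leave alone.
- screw_jar: jar with pale lid, 72 mm diameter, 96 mm high, loose near the bench's front left corner, left of the vise; origin under its centre. Leave alone.
- screwdriver_stubby: stubby screwdriver with green handle, 35 x 106 x 30 mm, loose on the bench right of the lever, before the saw; origin under its centre. Leave alone.
There are look-alikes about, which are no part of the job. Several things have the shape of the dowel; the one meant has the colours described above.

How it is judged:
By the outcome, as a careful person would: the job done as asked, in the order asked, and still so for the second after the job is handed in, with the robot touching nothing.
It also fails if it takes over 45 s, if anything falls off the work surface, if the arm or the gripper's body presses on something with over 40 N, if the wrist force passes 120 N, or if a joint passes its speed limit or range.

## Working session

There is one attempt and no reset: what is moved stays moved. The work goes in short steps, Python scripts to look and compute and a tool call to move; the robot and the scene stay as the last step left them, time stands still between calls to the robot, and variables do not carry over. Pictures are saved under pics/ and viewed, at most 10 in all, crops included, and the job is handed in when it is done.

Besides the shell and the picture viewer there is one more tool, called by a JSON object that holds its "api" and its "payload", one argument or row to a line. move_arm: Moves the arm, as the interface text tells. Its arguments: {"type":"object","properties":{"steps":{"type":"array"}},"required":["steps"]}

```bash
mkdir -p pics
python3 - <<'E'
from workcell import ctrl,cams
import cv2,numpy as np
o=ctrl.get_obs();print({k:np.round(v,3).tolist() for k,v in o.items()})
ims=[]
for c in ["side","top"]:
    d=cams.get_image(c);cv2.imwrite(f"pics/{c}0.png",d["image"][:,:,::-1])
    print(c,np.round(d["camera_matrix"],1).tolist(),np.round(d["xyz"],1),np.round(d["rotation"],4).tolist())
    for t in ["lever_pad","lever","offcut_bin","lid","dowel","screwdriver_stubby"]:
        print(t,[(round(b["p"],2),np.round(b["rect"]).tolist()) for b in cams.boxes_of(c,t)])
E
```

```text
{'t': 0.0, 'qpos': [-1.351, 0.424, 1.631, -0.0, 1.089, -0.019], 'qvel': [0.0, -0.002, -0.001, 0.001, -0.0, -0.001], 'joint_torque': [-0.001, -54.461, -27.367, 0.065, 0.023, -0.0], 'ee_pos': [147.741, -606.695, 221.901], 'orientation': [-3.118, -0.374, 0.0], 'ft_force': [-0.39, 0.711, 0.211], 'moment': [-0.012, 0.022, -0.025], 'grasp_force': 0.0, 'width': 87.725}
side [[529.4, 0.0, 320.5], [0.0, 529.4, 237.7], [0.0, 0.0, 1.0]] [1011.7  648.1 1228.7] [-0.9132, -2.7126, 0.7947]
lever_pad [(0.66, [321.0, 211.0, 24.0, 40.0])]
lever [(0.71, [320.0, 209.0, 22.0, 43.0]), (0.21, [451.0, 282.0, 34.0, 42.0])]
offcut_bin [(0.85, [310.0, 264.0, 128.0, 144.0]), (0.41, [342.0, 198.0, 25.0, 27.0])]
lid [(0.66, [291.0, 256.0, 96.0, 82.0])]
dowel [(0.83, [395.0, 310.0, 28.0, 33.0]), (0.83, [337.0, 363.0, 33.0, 31.0]), (0.81, [329.0, 271.0, 25.0, 32.0])]
screwdriver_stubby [(0.56, [280.0, 198.0, 24.0, 28.0])]
top [[466.3, 0.0, 325.2], [0.0, 466.3, 240.6], [0.0, 0.0, 1.0]] [ 510.2   83.3 1168.5] [-2.1779, 2.1752, -0.092]
lever_pad [(0.64, [355.0, 259.0, 41.0, 52.0])]
lever [(0.97, [354.0, 255.0, 39.0, 52.0]), (0.7, [425.0, 261.0, 27.0, 11.0])]
offcut_bin [(0.85, [302.0, 213.0, 146.0, 140.0]), (0.33, [271.0, 211.0, 25.0, 36.0])]
lid [(0.56, [314.0, 191.0, 102.0, 99.0])]
dowel [(0.88, [231.0, 193.0, 12.0, 34.0]), (0.81, [274.0, 210.0, 28.0, 36.0]), (0.78, [236.0, 271.0, 37.0, 18.0])]
screwdriver_stubby [(0.65, [419.0, 260.0, 42.0, 12.0])]
```

View pics/side0.png

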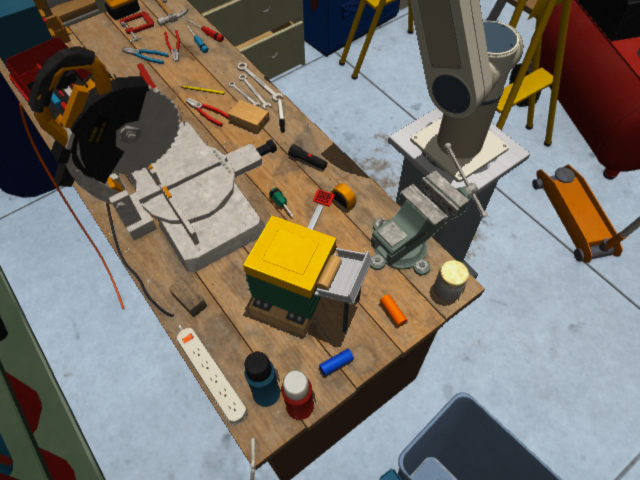

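View pics/top0.png

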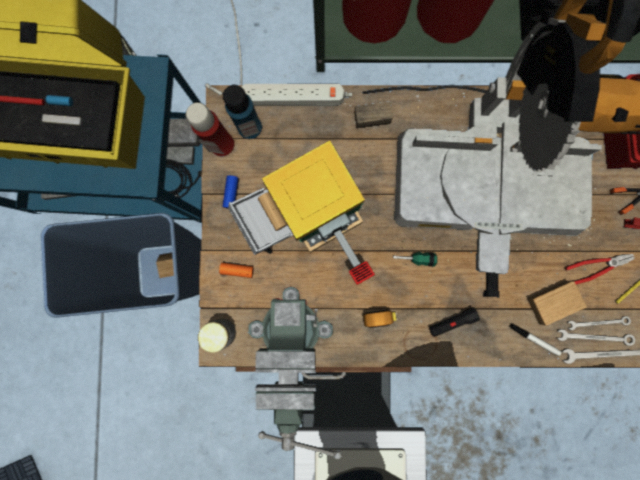

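The dowel candidates in the top view are the pale one on the chute (271,211), a blue one (231,191) and an orange one (236,271). The pale one is right. For the lever pad, the red pad is at (360,271), while the other red things (pliers, red tray, bottle) lie far off on the bench or are not at the bin. I'll segment, triangulate and check with a crop.

```bash
cat > h.py <<'E'
from workcell import ctrl,cams
import cv2,numpy as np
from scipy.spatial.transform import Rotation as R
from scipy.optimize import least_squares
def cam(c):
    d=cams.get_image(c);r=np.array(d["rotation"],float)
    d["R"]=R.from_rotvec(r.ravel()).as_matrix() if r.size==3 else r
    return d
def proj(d,P):
    p=(np.atleast_2d(P)-d["xyz"])@d["R"];q=p@np.array(d["camera_matrix"]).T
    return q[:,:2]/q[:,2:]
def red(d,box):
    h=cv2.cvtColor(d["image"],cv2.COLOR_RGB2HSV);m=((h[...,0]<6)|(h[...,0]>174))&(h[...,1]>170)&(h[...,2]>60)
    u,v,w,hh=box;k=np.zeros(m.shape,bool);k[v-hh:v+hh,u-w:u+w]=1
    return m&k
def bw(x,P): return np.atleast_2d(P)@R.from_euler('z',x[3]).as_matrix().T+x[:3]
E
cat > fit.py <<'E'
from h import *
D={c:cam(c) for c in ("side","top")}
obs={}
for c,b in (("side",(321,200,18,18)),("top",(360,270,20,20))):
    m=red(D[c],b);v,u=np.nonzero(m);pad=np.array([u.mean(),v.mean()])
    best=min((x for x in cams.cut_out(c,"dowel")),key=lambda x:np.hypot(*(np.array(x["rect"][:2])-{"side":(328,271),"top":(272,211)}[c])))
    v,u=np.nonzero(best["pixels"]);dw=np.array([u.mean(),v.mean()])
    h=cv2.cvtColor(D[c]["image"],cv2.COLOR_RGB2HSV);y=((h[...,0]>20)&(h[...,0]<32)&(h[...,1]>180)&(h[...,2]>{"side":190,"top":150}[c])).astype(np.uint8)
    n,l,s,ce=cv2.connectedComponentsWithStats(y);i=l[{"side":(250,295),"top":(190,314)}[c]]
    print(c,m.sum(),pad,dw,"lid",s[i],ce[i],cv2.minAreaRect(np.argwhere(l==i)[:,::-1].astype(np.float32)))
    obs[c]=(pad,dw,ce[i])
# pad top + a little of sides: centroid taken at pad top
def res(x):
    P=bw(x,[[-202,0,118],[0,101,146],[0,2,x[4]]])
    return np.concatenate([(proj(D[c],P)-np.array(obs[c])).ravel() for c in D])
s=least_squares(res,[500,90,40,.5,165],loss="soft_l1");print(np.round(s.x,3),np.round(s.fun,1))
t=least_squares(lambda P:np.concatenate([(proj(D[c],P)[0]-obs[c][0]) for c in D]),[400,0,150]);print("pad",t.x,t.fun)
print("pad model",bw(s.x,[-202,0,120]))
ims=[]
for c in D:
    im=D[c]["image"][:,:,::-1].copy();im=cv2.resize(im,None,fx=4,fy=4,interpolation=cv2.INTER_NEAREST)
    P=bw(s.x,[[-202,0,120],[-220,23,123],[-220,-23,123],[-184,23,117],[-184,-23,117],[-70,80,0],[-70,-80,0],[70,80,0],[0,101,144],[-73,82,s.x[4]],[-73,-82,s.x[4]],[73,82,s.x[4]],[73,-82,s.x[4]]])
    for p in proj(D[c],P): cv2.circle(im,tuple(int(a) for a in p*4+2),4,(255,0,255),1)
    u,v={"side":(310,245),"top":(310,220)}[c];ims.append(im[4*v-300:4*v+300,4*u-200:4*u+200])
cv2.imwrite("pics/crop1.png",np.hstack(ims))
E
python3 fit.py
```

```text
side 233 [323.58798283 197.17596567] [328.95575221 271.58849558] lid [ 243  215   93   75 4031] [290.01414041 252.03671546] ((289.17266845703125, 251.0456085205078), (77.11964416503906, 58.10614776611328), 20.80678939819336)
top 333 [361.25225225 272.4024024 ] [272.19135802 210.68106996] lid [     0      0    640    480 306026] [319.59865828 239.77539817] ((319.5, 239.5), (479.0, 639.0), 90.0)
[703.902 105.216  39.595 -37.194 156.864] [  0.4   0.2  -0.2  -1.2  -1.1   0.6  -0.3   0.7   2.    1.7  -4.8 -50.5]
pad [528.33951434   7.1486961  159.05206995] [-0.09432362 -0.00955306 -0.05424748  0.06054666]
pad model [[527.08677159   7.54013161 159.59452507]]
```

View pics/crop1.png

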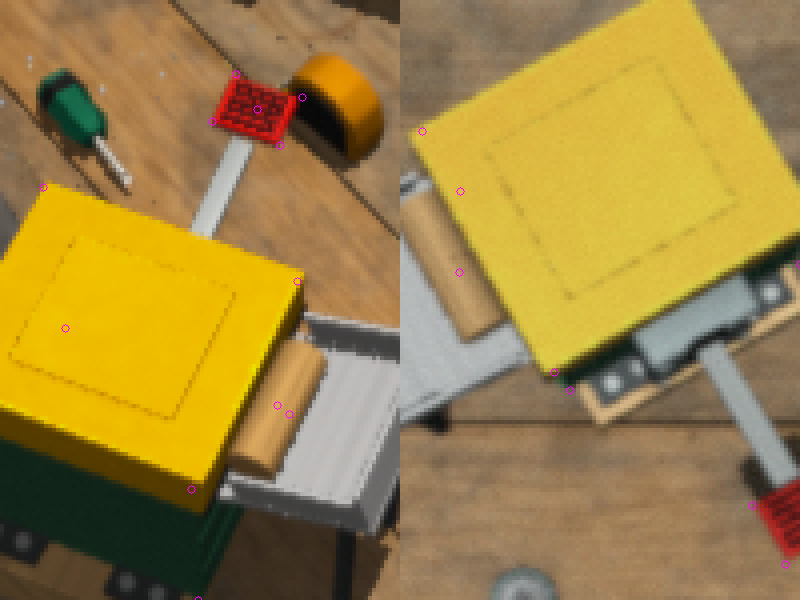

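The crop shows the red pad, lever, pale dowel on the chute and lid corners all matching the fitted model. The far-off point is the dowel centre, which is half hidden under the lid's edge. Bin is at about (704,105,40) with yaw 0.505 (−37.194 + 12π). The pad is at about (528,7,159.5), and plinth height and reach are plausible. Turn first with the gripper shut, then travel.

{"api": "move_arm", "payload": {
  "steps": [
    [[0,0,0],-0.76,1],
    [[0,0,0],-0.76,1],
    [[0,0,0],-0.76,1],
    [[0,0,0],-0.77,1],
    [[0.4,-0.22,0],0,1],
    [[0.8,-0.45,0],0,1],
    [[0.8,-0.45,0],0,1],
    [[0.8,-0.45,0],0,1],
    [[0.8,-0.45,0],0,1],
    [[0.8,-0.45,0],0,1],
    [[0.8,-0.45,0],0,1],
    [[0.8,-0.45,0],0,1],
    [[0.8,-0.45,0],0,1],
    [[0.8,-0.45,0],0,1],
    [[0.8,-0.45,0],0,1],
    [[0.8,-0.45,0],0,1],
    [[0.8,-0.45,0],0,1],
    [[0.8,-0.45,0],0,1],
    [[0.8,-0.45,0],0,1],
    [[0.8,-0.45,0],0,1]
  ]
}}

```text
t: 2.57
ee_pos: [335.2, -303.0, 222.8]
orientation: [3.043, 0.781, 0.0]
ft_force: [-0.2, -0.3, 0.1]
width: 0.4
grasp_force: 0.0
```

{"api": "move_arm", "payload": {
  "steps": [
    [[0.8,-0.45,0],0,1],
    [[0.8,-0.45,0],0,1],
    [[0.8,-0.45,0],0,1],
    [[0.8,-0.45,0],0,1],
    [[0.8,-0.45,0],0,1],
    [[0.8,-0.45,0],0,1],
    [[0.8,-0.45,0],0,1],
    [[0.8,-0.45,0],0,1],
    [[0.8,-0.45,0],0,1],
    [[0.8,-0.45,0],0,1],
    [[0.8,-0.45,0],0,1],
    [[0.8,-0.45,0],0,1],
    [[0.8,-0.45,0],0,1],
    [[0.4,-0.22,0],0,1],
    [[0,0,0],0,1],
    [[0,0,0],0,1]
  ]
}}

```text
t: 3.9
ee_pos: [497.2, -41.1, 222.5]
orientation: [3.042, 0.786, -0.001]
ft_force: [-0.2, -0.2, 0.6]
width: 0.3
grasp_force: 0.0
```

Run:
```python
from h import *
o=ctrl.get_obs();print({k:np.round(o[k],3).tolist() for k in("t","qpos","ee_pos","orientation","ft_force","width")})
M=R.from_rotvec(o["orientation"]).as_matrix();print(M.round(3).tolist())
d=(np.array([527.7,7.4,180])-o["ee_pos"])@M/25;print("units to hover",d)
```

```text
{'t': 3.9, 'qpos': [-0.106, 0.238, 1.904, -0.0, 1.0, 0.959], 'ee_pos': [497.228, -41.077, 222.527], 'orientation': [3.042, 0.786, -0.001], 'ft_force': [-0.163, -0.175, 0.552], 'width': 0.251}
[[0.875, 0.484, -0.001], [0.484, -0.875, -0.0], [-0.001, -0.0, -1.0]]
units to hover [ 2.00673152 -1.10576801  1.69987906]
```

{"api": "move_arm", "payload": {
  "steps": [
    [[0.5,-0.28,0],0,1],
    [[0.5,-0.28,0.3],0,1],
    [[0.5,-0.27,0.4],0,1],
    [[0.5,-0.27,0.5],0,1],
    [[0,0,0.5],0,1],
    [[0,0,0],0,1],
    [[0,0,0],0,1]
  ]
}}

```text
t: 4.48
ee_pos: [527.3, 7.0, 178.9]
orientation: [-3.041, -0.785, 0.005]
ft_force: [0.1, -0.5, 0.3]
width: 0.5
grasp_force: 0.0
```

Run:
```python
from h import *
o=ctrl.get_obs();print({k:np.round(o[k],3).tolist() for k in("t","ee_pos","ft_force","width")})
ims=[]
for c,(u,v) in (("side",(325,210)),("top",(340,245))):
    d=cam(c);im=cv2.resize(d["image"][:,:,::-1],None,fx=4,fy=4)
    for P,k in ((o["ee_pos"],(255,0,255)),([527.7,7.4,159.5],(255,255,0))):
        p=proj(d,P)[0]*4+2;cv2.circle(im,(int(p[0]),int(p[1])),5,k,1)
    ims.append(im[4*v-300:4*v+300,4*u-200:4*u+200])
cv2.imwrite("pics/crop2.png",np.hstack(ims))
```

```text
{'t': 4.483, 'ee_pos': [527.329, 7.022, 178.853], 'ft_force': [0.098, -0.489, 0.269], 'width': 0.499}
```

View pics/crop2.png

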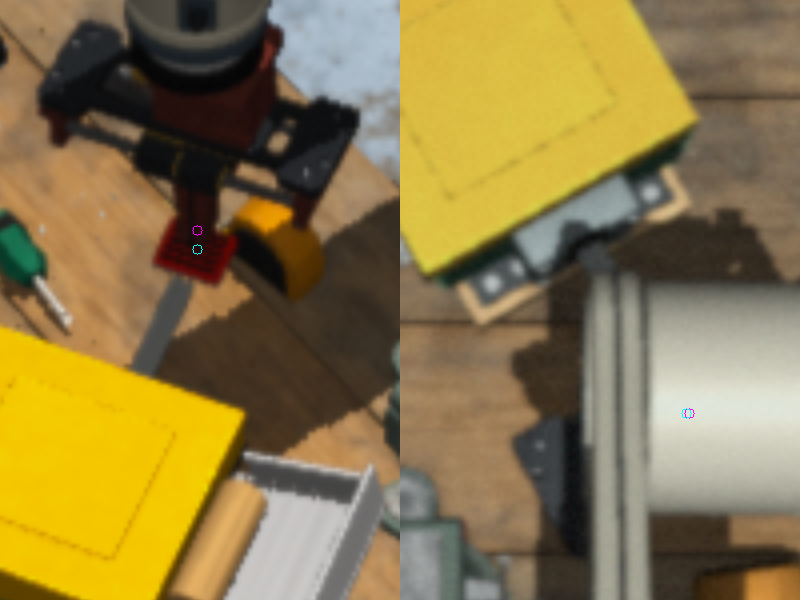

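The side view shows the shut fingertips right over the red pad, with clear space around it, and the dowel still on the chute. Now lower to contact and press gently.

{"api": "move_arm", "payload": {
  "steps": [
    [[0,0,0.3],0,1],
    [[0,0,0.2],0,1],
    [[0,0,0.1],0,1],
    [[0,0,0.1],0,1],
    [[0,0,0.1],0,1],
    [[0,0,0.1],0,1],
    [[0,0,0],0,1]
  ]
}}

```text
t: 5.17
ee_pos: [527.9, 6.5, 157.7]
orientation: [3.042, 0.785, -0.001]
ft_force: [-2.7, -2.4, 6.5]
width: 0.5
grasp_force: 2.8
```

{"api": "move_arm", "payload": {
  "steps": [
    [[0,0,0.1],0,1],
    [[0,0,0.1],0,1],
    [[0,0,0.1],0,1],
    [[0,0,0.1],0,1],
    [[0,0,0],0,1]
  ]
}}

```text
t: 5.58
ee_pos: [527.8, 6.5, 147.6]
orientation: [3.042, 0.785, -0.002]
ft_force: [-3.2, -2.0, 6.4]
width: 0.2
grasp_force: 2.7
```

{"api": "move_arm", "payload": {
  "steps": [
    [[0,0,0.1],0,1],
    [[0,0,0.1],0,1],
    [[0,0,0.1],0,1],
    [[0,0,0.1],0,1],
    [[0,0,0.1],0,1],
    [[0,0,0.1],0,1],
    [[0,0,0.1],0,1],
    [[0,0,0.1],0,1],
    [[0,0,0.1],0,1],
    [[0,0,0.1],0,1],
    [[0,0,0],0,1]
  ]
}}

```text
t: 6.5
ee_pos: [528.1, 6.6, 122.7]
orientation: [3.042, 0.784, -0.0]
ft_force: [-2.3, -2.1, 3.8]
width: 0.4
grasp_force: 2.4
```

{"api": "move_arm", "payload": {
  "steps": [
    [[0,0,0.05],0,1],
    [[0,0,0],0,1]
  ]
}}

```text
t: 6.67
ee_pos: [528.1, 6.6, 122.4]
orientation: [3.042, 0.785, -0.0]
ft_force: [-4.7, -2.3, 12.8]
width: 0.3
grasp_force: 6.8
```

```bash
cat > look.py <<'E'
import sys
from h import *
ims=[]
for c,(u,v) in (("side",(310,240)),("top",(310,215))):
    d=cam(c);im=cv2.resize(d["image"][:,:,::-1],None,fx=4,fy=4)
    ims.append(im[4*v-300:4*v+300,4*u-200:4*u+200])
    print(c,[(round(b["p"],2),np.round(b["rect"]).tolist()) for b in cams.boxes_of(c,"dowel")])
cv2.imwrite(sys.argv[1],np.hstack(ims))
o=ctrl.get_obs();print({k:np.round(o[k],3).tolist() for k in("t","ee_pos","ft_force")})
E
python3 look.py pics/open.png
```

```text
side [(0.89, [396.0, 310.0, 29.0, 33.0]), (0.88, [337.0, 362.0, 38.0, 27.0]), (0.79, [271.0, 269.0, 18.0, 22.0])]
top [(0.77, [237.0, 270.0, 34.0, 15.0]), (0.63, [230.0, 191.0, 15.0, 31.0]), (0.31, [304.0, 193.0, 149.0, 118.0])]
{'t': 6.867, 'ee_pos': [528.171, 6.646, 122.406], 'ft_force': [-4.731, -1.583, 13.174]}
```

View pics/open.png

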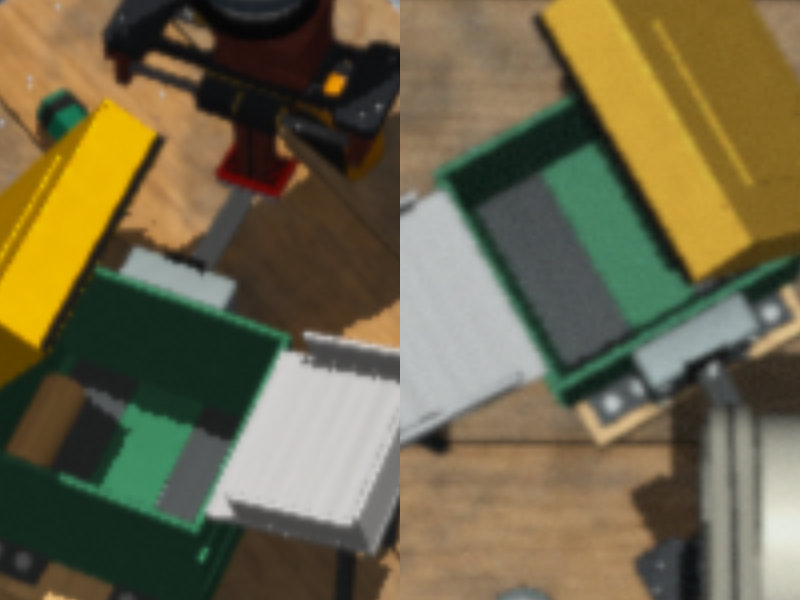

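The open view shows the lid standing up and the pale dowel in the bin, at (271,269) in the side view. The force jump to 13 N with hardly any motion shows the lever is on its buffer. I'll hold briefly, then ease up at about 12 mm/s.

{"api": "move_arm", "payload": {
  "steps": [
    [[0,0,0],0,1],
    [[0,0,0],0,1],
    [[0,0,0],0,1],
    [[0,0,0],0,1],
    [[0,0,0],0,1],
    [[0,0,0],0,1],
    [[0,0,0],0,1],
    [[0,0,0],0,1],
    [[0,0,0],0,1],
    [[0,0,0],0,1]
  ]
}}

```text
t: 7.7
ee_pos: [528.2, 6.6, 122.4]
orientation: [3.042, 0.785, 0.0]
ft_force: [-4.0, -2.5, 12.5]
width: 0.4
grasp_force: 6.5
```

```bash
python3 look.py pics/open2.png
```

```text
side [(0.9, [339.0, 362.0, 36.0, 29.0]), (0.88, [395.0, 310.0, 29.0, 31.0]), (0.52, [271.0, 271.0, 19.0, 24.0])]
top [(0.89, [232.0, 192.0, 15.0, 35.0]), (0.69, [237.0, 270.0, 36.0, 16.0])]
{'t': 7.9, 'ee_pos': [528.164, 6.644, 122.404], 'ft_force': [-5.229, -2.142, 12.313]}
```

{"api": "move_arm", "payload": {
  "steps": [
    [[0,0,-0.02],0,1],
    [[0,0,-0.04],0,1],
    [[0,0,-0.04],0,1],
    [[0,0,-0.04],0,1],
    [[0,0,-0.04],0,1],
    [[0,0,-0.04],0,1],
    [[0,0,-0.04],0,1],
    [[0,0,-0.04],0,1],
    [[0,0,-0.04],0,1],
    [[0,0,-0.04],0,1],
    [[0,0,-0.04],0,1],
    [[0,0,-0.04],0,1],
    [[0,0,-0.04],0,1],
    [[0,0,-0.04],0,1],
    [[0,0,-0.04],0,1],
    [[0,0,-0.04],0,1],
    [[0,0,-0.04],0,1],
    [[0,0,-0.04],0,1],
    [[0,0,-0.04],0,1],
    [[0,0,-0.04],0,1]
  ]
}}

```text
t: 9.57
ee_pos: [528.3, 7.0, 141.2]
orientation: [-3.042, -0.785, -0.0]
ft_force: [-3.3, -2.3, 4.8]
width: 0.4
grasp_force: 2.9
```

{"api": "move_arm", "payload": {
  "steps": [
    [[0,0,-0.04],0,1],
    [[0,0,-0.04],0,1],
    [[0,0,-0.04],0,1],
    [[0,0,-0.04],0,1],
    [[0,0,-0.04],0,1],
    [[0,0,-0.04],0,1],
    [[0,0,-0.04],0,1],
    [[0,0,-0.04],0,1],
    [[0,0,-0.04],0,1],
    [[0,0,-0.04],0,1],
    [[0,0,-0.03],0,1],
    [[0,0,-0.03],0,1],
    [[0,0,-0.03],0,1],
    [[0,0,-0.03],0,1],
    [[0,0,-0.03],0,1],
    [[0,0,-0.03],0,1],
    [[0,0,-0.03],0,1],
    [[0,0,-0.03],0,1],
    [[0,0,-0.03],0,1],
    [[0,0,-0.03],0,1]
  ]
}}

```text
t: 11.23
ee_pos: [529.8, 7.5, 159.1]
orientation: [3.042, 0.785, 0.006]
ft_force: [3.6, 3.5, 4.5]
width: 0.6
grasp_force: 2.5
```

{"api": "move_arm", "payload": {
  "steps": [
    [[0,0,-0.03],0,1],
    [[0,0,-0.03],0,1],
    [[0,0,-0.03],0,1],
    [[0,0,-0.03],0,1],
    [[0,0,-0.03],0,1],
    [[0,0,-0.03],0,1],
    [[0,0,-0.03],0,1],
    [[0,0,-0.03],0,1],
    [[0,0,-0.03],0,1],
    [[0,0,-0.03],0,1],
    [[0,0,-0.03],0,1],
    [[0,0,-0.03],0,1]
  ]
}}

```text
t: 12.23
ee_pos: [526.5, 6.7, 166.6]
orientation: [-3.041, -0.785, 0.006]
ft_force: [0.0, -1.2, -1.0]
width: 0.4
grasp_force: 0.0
```

Released. Lift away and verify.

{"api": "move_arm", "payload": {
  "steps": [
    [[0,0,-0.3],0,1],
    [[0,0,-0.6],0,1],
    [[-0.4,0.2,-0.6],0,1],
    [[-0.8,0.4,-0.6],0,1],
    [[-0.8,0.4,-0.3],0,1],
    [[-0.8,0.4,0],0,1],
    [[-0.8,0.4,0],0,1],
    [[-0.8,0.4,0],0,1],
    [[-0.4,0.2,0],0,1],
    [[0,0,0],0,1],
    [[0,0,0],0,1],
    [[0,0,0],0,1]
  ]
}}

```text
t: 13.23
ee_pos: [452.7, -103.2, 227.5]
orientation: [-3.042, -0.785, -0.0]
ft_force: [-0.6, 0.3, -0.3]
width: 0.3
grasp_force: 0.0
```

```bash
python3 look.py pics/end.png
```

```text
side [(0.88, [336.0, 361.0, 39.0, 30.0]), (0.75, [397.0, 310.0, 30.0, 31.0])]
top [(0.8, [235.0, 271.0, 34.0, 14.0]), (0.63, [231.0, 193.0, 16.0, 34.0]), (0.45, [313.0, 192.0, 100.0, 100.0])]
{'t': 13.433, 'ee_pos': [452.622, -103.026, 227.333], 'ft_force': [-0.203, -1.354, -0.423]}
```

View pics/end.png

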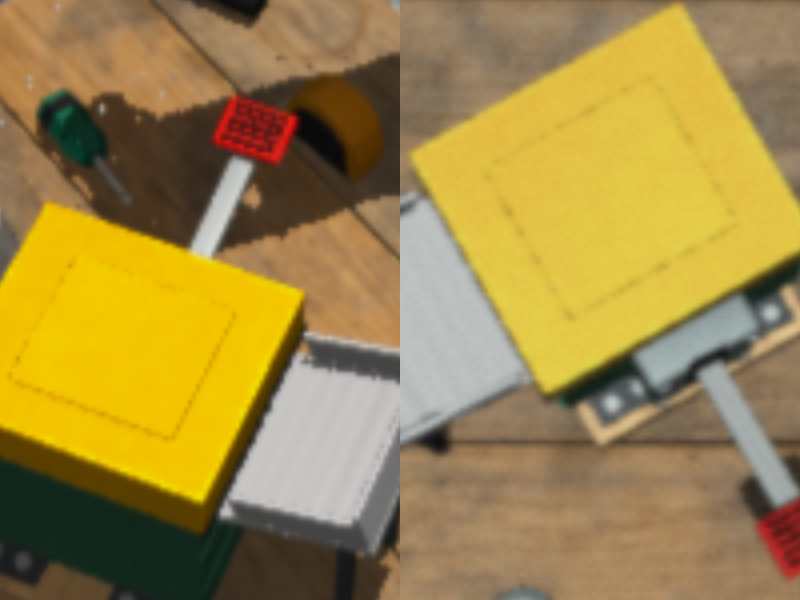

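The lid is fully shut, the lever is back up, the chute is empty, and everything else in view is where it was.

```bash
python3 -c "
from workcell import ctrl
print(ctrl.close_job())"
```

```text
the job is handed in; nothing more can be done
None
```

The job is done and handed in at about 13.4 s: I pressed the lever to its stop at about 13 N, the dowel rolled into the bin, the lid was eased shut over about 4 s, and the hand is clear.

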